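# Pack a wax bar and stack the tray over it

## Robot

A 6-joint arm with a two-finger parallel gripper is mounted at the origin on a cart in front of the work surface, level with it; the furniture and walls round the work are solid. World frame = base frame: x ahead of the robot, y to its left, z up, the work surface at z = 0. Lengths are in m, angles in rad, forces in N, time in s.
With the tool pointing down it reaches from about 0.25 to 0.85 m from the base axis. Payload 12.5 kg.
Tool frame: the origin (TCP) lies at the very end of the fingers, on their centre line; the grasp point (between the pads) lies 19 mm behind it; z points along the fingers, y is the line along which they close (so a half turn about z gives the same grasp; the last joint's range is limited). The gripper opens to 93 mm and grips with 3 to 60 N. Pads are 15 mm wide; open, the fingers measure 128 mm over their backs; the gripper's body (75 mm by 188 mm) begins 65 mm behind the grasp point.
Start: joints at [1.198, 0.351, 1.652, -0, 1.139, -0.085], TCP at [0.156, 0.527, 0.219] pointing down, gripper open.
Joint ranges: [-2.75, 2.75], [-0.79, 2.1], [0.01, 2.65], [-1.57, 4.71], [0.07, 3.14], [-2.87, 2.87]. Speed limits (rad/s): [2.22, 2.22, 2.79, 3.14, 3.14, 3.14].

## Interface

Orientations are given as a rotation vector (axis times angle).
In Python, from bench import r, snapshot gives the robot as it stands.
- The arm moves only by the tool apply_moves, never from a script. Its argument "plan" is a list that holds one entry, the list of rows, each a list of 5 numbers: the closure, from -1 (fully open) to 1 (shut), then the shift along the tool's x, y, z normalised to -1 to 1, where 1 is 0.4 m, then the turn about the tool's z normalised to -1 to 1, where 1 is 360 degrees. In form: [[[claw, x, y, z, yaw], ...]]. A call has 1 to 5 rows; each row is the pose to reach, as a shift and turn from the pose commanded when the call began, along the tool's axes at that moment, turning the shorter way round; what a row does not reach only later rows make up. A row lasts 1/12 s, in which the tool goes at most 41.7 mm and 7.16 degrees, less where a joint would pass 70% of its speed; a pose out of reach is approached as far as the arm can. A call with a number of a shift or a turn outside -1 to 1 is refused whole. A call with a gripper value outside its range is refused whole. The fingers move at their own pace and stop on an object; the grip force is fixed at half the most. Time passes only in rows, so rows that repeat a pose let the fingers close. It gives the time, the measured TCP pose, the force, the opening and the grip force at its end, in the units of the state.
- r.read_state(): the state, without advancing time (a new reading comes with each control period).
- snapshot(name): name is "side" or "top" or "wrist"; returns a dict with "color" (420x560x3 uint8, red, green, blue), "fx", "fy", "cx", "cy" (pixels), "cam_to_world" (4x4, takes a point from camera to world coordinates); the wrist camera has in their place "hand_eye" (4x4, takes a point from camera to tool coordinates, whose origin is the TCP and whose axes are the flange's). Camera axes: x right, y down, z forward; pixel columns grow to the right and rows downward; lengths in m; the calibration is good to about 2 mm. A picture is of the moment at which its call begins: read the wrist's pose just before it. There is no depth.
- r.job_done(): hands the job in; it is judged then, once.
The state is a dict: "t": time; "qpos": joint angles; "joint_vel": joint speeds; "joint_torque": joint torques, N m; "tcp_pos": TCP position; "orientation": TCP orientation; "wrist_force": force on the tool from outside, world axes, zero at the start; "moment": the same for the moment, N m; "width": finger opening in m; "grasp_force": force on a finger pad.
Only numpy, scipy, OpenCV 4.12 (cv2) and the standard library are available. Lean on these libraries where they do the work, as an engineer would, in place of code of your own. Each camera call takes 0.05 s, during which the arm holds its last target. There are 200 camera calls.

## Task

Put the amber wax bar that lies between the two trays flat inside the blue tray, then stack the orange tray on the blue one as its cover, carrying it by its black bar, and let go with all four corner lugs fully down in the sockets. The blue tray has some play in its grey cradle, so feel for the sockets: slide the orange tray lightly over the rails until the lugs drop in. Never force or drop it, and leave the bottles, tins and spray bottle where they stand.

Things in the scene. Friction and masses are not known exactly. Their poses are not given: they have to be found in the camera images.
- cradle: Grey cradle fixed to the bench: 216 x 190 x 6 mm plate, corner stops 20 mm high; origin under its centre on the bench, x along the 216 mm side, y along the 190 mm side. The open blue lower tray stands on the plate: 190 mm (x) x 150 mm (y), top 66 mm and inner floor 10 mm above the bench; opening between its rails and walls 134 mm (x) x 142 mm (y).
- rails_mid (a point): Middle of the cradle, at the height of the blue tray's top; axes as the cradle's. The tray shares its x and heading, but along y it stands off the middle by up to 14 mm, to one side or the other (not measured; about 60 N would shift it). At x = +-81 mm flat rails 28 mm wide (x) run the tray's full 150 mm along y; each has two sockets, 17 mm (x) x 14 mm (y), 18 mm deep, at y = +-42 mm from the tray's middle.
- carry_bar (a point): Centre of the black carry bar of the orange upper tray, 93 mm above its lug tips; x along the bar, y across, z up. Bar 190 mm (x) x 18 mm (y) x 24 mm (z), held at its ends, 66 mm of free space below it. With the lug tips on the blue tray's rails this point is 159 mm above the bench; fully seated, with the floor down on the rails, 149 mm.
- upper: Orange upper tray, loose and empty, 0.36 to 0.59 kg, 190 mm (x) x 150 mm (y), walls 48 mm high; origin between its lug tips, under its centre. It stands on four black round lugs 12 mm in diameter, 10 mm long, slightly chamfered, at x = +-81 mm, y = +-42 mm. Both trays are alike end for end: a half turn makes no difference.
- wax_mid (a point): Centre of the loose amber wax bar, 52 mm (x) x 92 mm (y) x 26 mm high (z), 0.13 kg, lying on the open bench between the two trays; x across its width, y along its length.
- oil_a_mid (a point): Bystander, to be left alone: small white dropper bottle, black cap, 37 mm wide, 108 mm tall; point on its axis about half-way up.
- oil_b_mid (a point): Bystander, to be left alone: larger white dropper bottle, black cap, 44 mm wide, 125 mm tall; point on its axis about half-way up.
- tin_red_mid (a point): Bystander, to be left alone: round white candle tin with a red lid, 67 mm wide, 46 mm tall; point on its axis about half-way up.
- tin_black_mid (a point): Bystander, to be left alone: round white candle tin with a black lid, 67 mm wide, 46 mm tall; point on its axis about half-way up.
- spray_mid (a point): Bystander, to be left alone: white spray bottle with a blue head, 91 mm wide, 205 mm tall; point on its axis about half-way up.
There are look-alikes about, which are no part of the job. Of the things that look like the part that bears wax_mid, the largest one is meant.

How it is judged:
On the way, in this order (a step that is already met when the one before it is completed fails the run):
1. the wax bar lies flat in the lower tray, released (x of wax_mid in the frame of cradle between -0.06 and 0.06 m and y of wax_mid in the frame of cradle between -0.07 and 0.07 m and z of wax_mid in the frame of cradle between 0.017 and 0.029 m and contact force between the fingers and wax below 0.1 N), for 0.2 s.
2. the upper tray is seated, all four lugs fully in the sockets (z of carry_bar in the frame of cradle between 0.145 and 0.1505 m and angle between carry_bar's own z axis and vertical below 0.025 rad and angle between the x axis of carry_bar and the x axis of cradle, either way round below 0.05 rad and horizontal distance between carry_bar and cradle below 0.018 m), for 0.2 s.
At the end, for the whole second after the job is handed in: The wax bar lies flat on the lower tray's floor; the upper tray is level (within 0.025 rad), in line with the cradle (within 0.05 rad), over it (within 18 mm in plan) and within 1.5 mm of fully down (carry bar 145 to 150.5 mm above the cradle's underside), released and at rest (all of step 1 and all of step 2 and contact force between the fingers and upper below 0.1 N and linear speed of upper below 0.01 m/s); the robot touches nothing.
It fails at once if the upper tray is pressed, rammed or dropped on the lower tray or cradle with more than 35 N (contact force between upper and cradle above 35 N).
It fails at once if a bottle, tin or spray bottle is knocked or moved by more than 20 mm (distance of any of oil_a_mid, oil_b_mid, tin_red_mid, tin_black_mid, spray_mid from where it was at the start of the episode above 0.02 m).
It also fails if it takes over 67 s, if anything falls off the work surface, if the arm or the gripper's body presses on something with over 40 N, if the wrist force passes 120 N, or if a joint passes its speed limit or range.

## Working session

There is one attempt and no reset: what is moved stays moved. The work goes in short steps, Python scripts to look and compute and a tool call to move; the robot and the scene stay as the last step left them, time stands still between calls to the robot, and variables do not carry over. Pictures are saved under pics/ and viewed, at most 10 in all, crops included, and the job is handed in when it is done.

Besides the shell and the picture viewer there is one more tool, called after "Request:" as name(argument=value, ...) on one line, values as JSON. apply_moves: Moves the arm, as the interface text tells. Scaled input: -1 to 1 covers 0.4 m each way for a shift and 360 degrees each way for a turn. Its arguments: {"type":"object","properties":{"plan":{"type":"array"}},"required":["plan"]}

```bash
ls; mkdir -p pics; python3 - <<'E'
from bench import r,snapshot
import cv2,json
s=r.read_state();print({k:s[k] for k in('t','tcp_pos','orientation','width','wrist_force')})
for n in('top','side','wrist'):
    d=snapshot(n);cv2.imwrite(f'pics/{n}0.png',d['color'][:,:,::-1])
    print(n,d['fx'],d['fy'],d['cx'],d['cy'],d.get('cam_to_world',d.get('hand_eye')))
E
```

```text
pics
{'t': 0.0, 'tcp_pos': array([0.15596798, 0.52705255, 0.21809413]), 'orientation': array([-4.50489777e-01, -3.10884806e+00,  1.80770763e-03]), 'width': 0.09293535610366069, 'wrist_force': array([ 0.50011102, -0.47415669,  0.04027977])}
top 465.2751539842129 465.2751539842129 270.8814802473296 209.60888556719075 [[ 0.01388726 -0.98115529  0.19272113  0.37872726]
 [-0.9995018  -0.01908463 -0.02513811  0.06472148]
 [ 0.0283424  -0.19227602 -0.98093152  1.12441688]
 [ 0.          0.          0.          1.        ]]
side 458.9835307828534 458.9835307828534 275.02732987248635 210.08245571860465 [[ 0.9997047  -0.02015356  0.01357712  0.54616388]
 [-0.02305925 -0.61049488  0.79168446 -0.92816899]
 [-0.0076665  -0.79176375 -0.61077932  0.84047049]
 [ 0.          0.          0.          1.        ]]
wrist 330.27936769734623 330.27936769734623 285.59171832745113 211.82927375738086 [[-1.31479782e-03 -9.64548063e-01 -2.63903972e-01  7.28320822e-02]
 [ 9.99998658e-01 -1.52608975e-03  5.95636568e-04  6.17593620e-04]
 [-9.77261245e-04 -2.63902835e-01  9.64548775e-01 -1.65603822e-01]
 [ 0.00000000e+00  0.00000000e+00  0.00000000e+00  1.00000000e+00]]
```

View pics/top0.png

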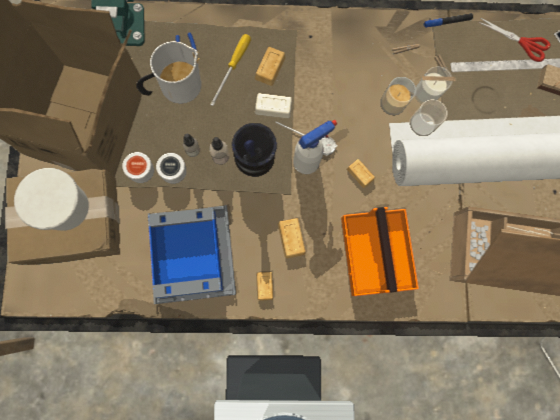

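View pics/side0.png

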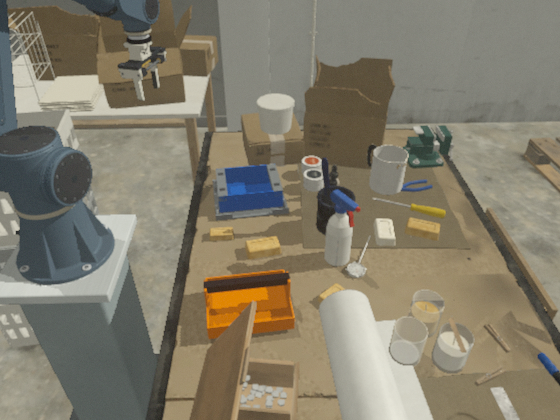

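```bash
cat > h.py <<'E'
import numpy as np,cv2
from bench import r,snapshot
from scipy.spatial.transform import Rotation as R
def cam(d):
    if 'cam_to_world' in d: return np.array(d['cam_to_world'])
    s=r.read_state();T=np.eye(4);T[:3,:3]=R.from_rotvec(s['orientation']).as_matrix();T[:3,3]=s['tcp_pos'];return T@np.array(d['hand_eye'])
def w(d,T,px,z):
    px=np.atleast_2d(np.array(px,float));v=np.c_[(px[:,0]-d['cx'])/d['fx'],(px[:,1]-d['cy'])/d['fy'],np.ones(len(px))]@T[:3,:3].T
    return (T[:3,3]+v*((z-T[2,3])/v[:,2])[:,None])[:,:2]
def rect(d,T,mask,z):
    n,l,st,c=cv2.connectedComponentsWithStats(mask.astype(np.uint8));i=1+np.argmax(st[1:,4])
    ys,xs=np.nonzero(l==i);p=w(d,T,np.c_[xs,ys],z).astype(np.float32)
    return np.round(cv2.minAreaRect(p)[0],4),np.round(cv2.minAreaRect(p)[1],4),round(cv2.minAreaRect(p)[2],1),st[i]
def box(m,x0,x1,y0,y1):
    b=np.zeros_like(m);b[y0:y1,x0:x1]=m[y0:y1,x0:x1];return b
E
python3 - <<'E'
from h import *
d=snapshot('top');T=cam(d);c=d['color'];hsv=cv2.cvtColor(c,cv2.COLOR_RGB2HSV);H,S,V=[hsv[:,:,i].astype(int) for i in range(3)]
am=(H>12)&(H<30)&(S>110)&(V>120)
for nm,b in dict(big=(275,310,212,262),small=(252,278,265,303),c=(345,378,155,190),d=(252,290,42,88)).items(): print(nm,rect(d,T,box(am,*b),.026))
print('orange',rect(d,T,box((H<14)&(S>180)&(V>120),335,425,200,302),.058))
print('bar',rect(d,T,box((V<60),370,402,200,300),.105))
print('blue',rect(d,T,box((H>100)&(H<125)&(S>120),140,240,200,305),.066))
cv2.imwrite('pics/crop1.png',cv2.resize(c[195:310,140:310,::-1],None,fx=4.6,fy=4.6,interpolation=cv2.INTER_CUBIC))
E
```

```text
big (array([ 0.5286, -0.0129]), array([0.09  , 0.0515]), 12.6, array([278, 218,  28,  40, 794], dtype=int32))
small (array([0.4137, 0.0494]), array([0.0645, 0.0366]), 3.7, array([256, 272,  17,  29, 434], dtype=int32))
c (array([ 0.6913, -0.1825]), array([0.0641, 0.0409]), 41.6, array([347, 159,  28,  29, 416], dtype=int32))
d (array([0.9717, 0.0467]), array([0.048 , 0.0999]), 67.8, array([255,  47,  30,  39, 646], dtype=int32))
orange (array([ 0.5485, -0.2597]), array([0.1088, 0.0497]), 6.6, array([384, 207,  28,  45, 377], dtype=int32))
bar (array([ 0.4953, -0.2165]), array([0.1858, 0.0188]), 6.9, array([376, 208,  20,  84, 658], dtype=int32))
blue (array([0.4866, 0.2322]), array([0.1336, 0.1527]), 7.5, array([ 149,  219,   72,   66, 3886], dtype=int32))
```

View pics/crop1.png

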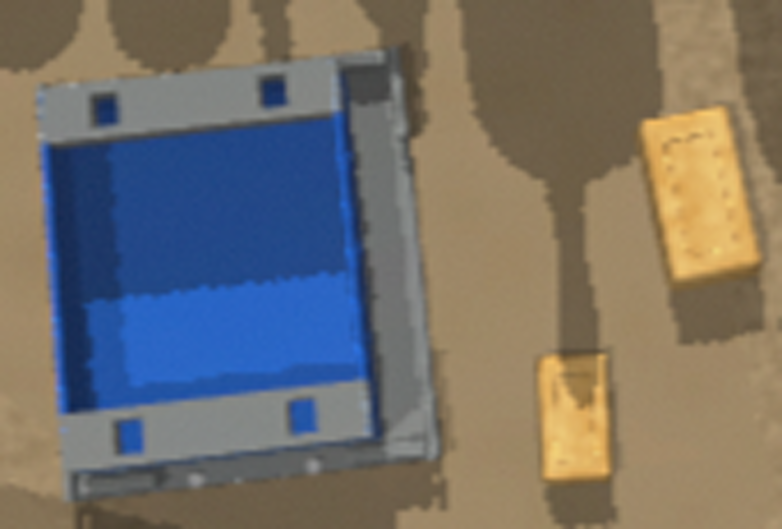

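Candidates: amber bars at (292,238), (265,285), (361,172), (270,64). The one at (292,238) measures 90x51 mm and lies between the trays, so it is the one meant; the crop confirms it. The blue tray's sockets are clearly visible at (163,219), (199,215), (168,290) and (206,285).

```bash
cat >> h.py <<'E'
def go(x,y,z,deg):
    """deg: wanted heading of the grasped thing's long axis (perpendicular to the closing line)"""
    s=r.read_state();M=R.from_rotvec(s['orientation']).as_matrix()
    sh=M.T@(np.array([x,y,z])-s['tcp_pos']);ty=M[:,1];cur=np.degrees(np.arctan2(ty[1],ty[0]))
    dy=(deg+90-cur+90)%180-90
    print('t',round(s['t'],2),'tcp',np.round(s['tcp_pos'],4),'head',round((cur-90+90)%180-90,2),'tilt',np.round(M[:2,2],4),'q6',round(s['qpos'][5],2),'F',np.round(s['wrist_force'],1),'w',round(s['width'],4))
    print('shift',np.round(sh/.4,4),'yaw',np.round(-dy/360,4),'mm',np.round(sh*1000,1),'toolx',np.round(M[:2,0],3))
E
python3 - <<'E'
from h import *
d=snapshot('top');T=cam(d)
p=w(d,T,[(162.8,218.7),(199.3,214.8),(168.3,289.8),(205.7,285.4)],.066);c=p.mean(0)
print(p,c)
a=p[:2].mean(0)-p[2:].mean(0);b=p[[0,2]].mean(0)-p[[1,3]].mean(0)
print(np.linalg.norm(a),np.linalg.norm(b),np.degrees(np.arctan2(a[1],a[0])),np.degrees(np.arctan2(b[1],b[0]))-90)
# cradle plate corners right side, crop px
for q in [(398,48),(438,458),(68,498)]: print(w(d,T,[(q[0]/4.6+140,q[1]/4.6+195)],.02))
go(.5286,-.0129,.2,12.6)
E
```

```text
[[0.56058847 0.28538947]
 [0.57127789 0.2023726 ]
 [0.40005    0.26382583]
 [0.41096241 0.18113807]] [0.48571969 0.23318149]
0.16184787740510134 0.08355336781076907 7.597739093283807 7.4273911101340815
[[0.60390448 0.14382226]]
[[0.39228969 0.11677506]]
[[0.36987001 0.30182881]]
t 0.25 tcp [0.156  0.5272 0.2184] head -16.49 tilt [-0.0002 -0.0005] q6 -0.08 F [ 0.7 -0.5 -0.6] w 0.0931
shift [-1.2764 -1.0305  0.0465] yaw -0.0808 mm [-510.5 -412.2   18.6] toolx [-0.959  0.284]
```

Request:
apply_moves(plan=[[[-1, -0.99, -0.8, 0.036, -0.0808], [-1, -0.99, -0.8, 0.036, -0.0808], [-1, -0.99, -0.8, 0.036, -0.0808], [-1, -0.99, -0.8, 0.036, -0.0808], [-1, -0.99, -0.8, 0.036, -0.0808]]])

```text
t: 0.67
tcp_pos: [0.2677, 0.3656, 0.2132]
orientation: [-0.356, 3.121, 0.0]
wrist_force: [0.9, 0.3, -0.5]
width: 0.0929
grasp_force: 0.0
```

```bash
python3 -c "
from h import *
go(.5286,-.0129,.2,12.6)"
```

```text
t 0.67 tcp [0.2677 0.3656 0.2132] head 13.01 tilt [0.0002 0.0003] q6 -0.96 F [ 0.9  0.3 -0.5] w 0.0929
shift [-0.4226 -1.0689  0.0328] yaw 0.0011 mm [-169.  -427.6   13.1] toolx [-0.974 -0.225]
```

Request:
apply_moves(plan=[[[-1, -0.38, -0.96, 0.03, 0], [-1, -0.38, -0.96, 0.03, 0], [-1, -0.38, -0.96, 0.03, 0], [-1, -0.38, -0.96, 0.03, 0], [-1, -0.38, -0.96, 0.03, 0]]])

```text
t: 1.08
tcp_pos: [0.385, 0.1928, 0.2073]
orientation: [-0.345, 3.122, 0.0]
wrist_force: [0.5, 1.5, 0.2]
width: 0.093
grasp_force: 0.0
```

```bash
python3 -c "
from h import *
go(.5286,-.0129,.18,12.6)"
```

```text
t 1.08 tcp [0.385  0.1928 0.2073] head 12.61 tilt [0.0005 0.0002] q6 -1.43 F [0.5 1.5 0.2] w 0.093
shift [-0.2381 -0.5801  0.0682] yaw 0.0 mm [ -95.2 -232.    27.3] toolx [-0.976 -0.218]
```

Request:
apply_moves(plan=[[[-1, -0.238, -0.58, 0.068, 0], [-1, -0.238, -0.58, 0.068, 0], [-1, -0.238, -0.58, 0.068, 0], [-1, -0.238, -0.58, 0.068, 0], [-1, -0.238, -0.58, 0.068, 0]]])

```text
t: 1.5
tcp_pos: [0.5036, 0.0227, 0.1845]
orientation: [-0.344, 3.122, -0.0]
wrist_force: [0.4, 0.5, 0.4]
width: 0.0932
grasp_force: 0.0
```

Request:
apply_moves(plan=[[[-1, -0.04, -0.09, 0.01, 0], [-1, -0.04, -0.09, 0.01, 0], [-1, -0.04, -0.09, 0.01, 0]]])

```text
t: 1.75
tcp_pos: [0.5266, -0.0083, 0.18]
orientation: [0.34, -3.122, -0.0]
wrist_force: [-0.6, 0.5, -0.8]
width: 0.0929
grasp_force: 0.0
```

```bash
python3 -c "
from h import *
go(.5286,-.0129,.012,12.6)
d=snapshot('wrist');T=cam(d);c=d['color'];hsv=cv2.cvtColor(c,cv2.COLOR_RGB2HSV);H,S,V=[hsv[:,:,i].astype(int) for i in range(3)]
m=(H>12)&(H<30)&(S>110)&(V>120)
print(rect(d,T,m,.026));cv2.imwrite('pics/w1.png',c[:,:,::-1])"
```

```text
t 1.75 tcp [ 0.5266 -0.0083  0.18  ] head 12.44 tilt [-0.0009  0.0001] q6 -1.89 F [-0.6  0.5 -0.8] w 0.0929
shift [-0.0027 -0.0125  0.4201] yaw -0.0004 mm [ -1.1  -5.  168. ] toolx [-0.977 -0.215]
(array([ 0.5063, -0.1993]), array([0.2286, 0.1287]), 6.7, array([   26,     0,   134,   243, 25841], dtype=int32))
```

View pics/w1.png

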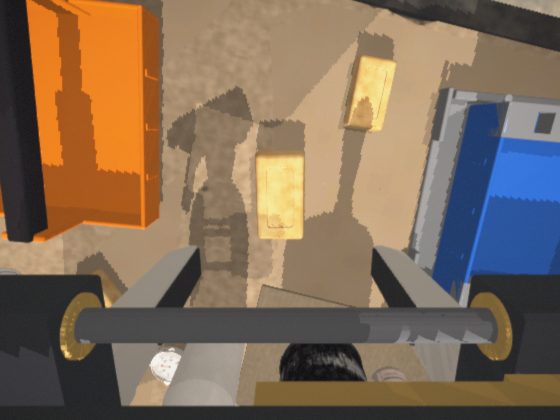

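The wrist view shows the wax at (280,195), aligned with the fingers' midline at about column 286, with free room for both fingers. I'll descend.

Request:
apply_moves(plan=[[[-1, -0.004, -0.013, 0.4, 0], [-1, -0.004, -0.013, 0.4, 0], [-1, -0.004, -0.013, 0.4, 0], [-1, -0.004, -0.013, 0.4, 0], [-1, -0.004, -0.013, 0.42, 0]]])

```text
t: 2.22
tcp_pos: [0.5256, -0.0102, 0.0085]
orientation: [0.346, -3.116, -0.003]
wrist_force: [-1.7, 0.6, -1.1]
width: 0.0932
grasp_force: 0.0
```

Request:
apply_moves(plan=[[[-1, 0, 0, 0.012, 0], [1, 0, 0, 0.012, 0], [1, 0, 0, 0.012, 0], [1, 0, 0, 0.012, 0], [1, 0, 0, 0.012, 0]]])

```text
t: 2.63
tcp_pos: [0.5299, -0.0116, 0.0095]
orientation: [-0.345, 3.12, -0.001]
wrist_force: [0.6, 0.6, -0.1]
width: 0.0708
grasp_force: 0.0
```

```bash
python3 -c "
from h import *
go(.4857,.2332,.15,7.5)"
```

```text
t 2.63 tcp [ 0.5299 -0.0116  0.0095] head 12.6 tilt [ 0.0027 -0.0003] q6 -1.9 F [ 0.6  0.6 -0.1] w 0.0708
shift [-0.0265  0.621  -0.3517] yaw 0.0142 mm [ -10.6  248.4 -140.7] toolx [-0.976 -0.218]
```

Request:
apply_moves(plan=[[[1, 0, 0, 0.005, 0], [1, 0, 0, 0.005, 0], [1, 0, 0, 0.005, 0], [1, 0, 0, 0.005, 0], [1, 0, 0, 0.005, 0]]])

```text
t: 3.05
tcp_pos: [0.5291, -0.0117, 0.0061]
orientation: [-0.345, 3.122, -0.0]
wrist_force: [-1.4, -1.0, 3.9]
width: 0.0495
grasp_force: 30.0
```

Request:
apply_moves(plan=[[[1, 0, 0, 0, 0], [1, 0, 0, -0.05, 0], [1, 0, 0, -0.15, 0], [1, 0, 0, -0.25, 0], [1, 0, 0, -0.35, 0]]])

```text
t: 3.47
tcp_pos: [0.5283, -0.0115, 0.1471]
orientation: [0.345, -3.121, -0.001]
wrist_force: [1.4, 0.4, -2.1]
width: 0.0494
grasp_force: 29.7
```

```bash
python3 -c "
from h import *
go(.4857,.2332,.15,7.5)"
```

```text
t 3.47 tcp [ 0.5283 -0.0115  0.1471] head 12.6 tilt [-0.0016  0.0002] q6 -1.9 F [ 1.4  0.4 -2.1] w 0.0494
shift [-0.0296  0.6202 -0.007 ] yaw 0.0142 mm [-11.8 248.1  -2.8] toolx [-0.976 -0.218]
```

Request:
apply_moves(plan=[[[1, -0.03, 0.62, -0.007, 0.014], [1, -0.03, 0.62, -0.007, 0.014], [1, -0.03, 0.62, -0.007, 0.014], [1, -0.03, 0.62, -0.007, 0.014], [1, -0.03, 0.62, -0.007, 0.014]]])

```text
t: 3.88
tcp_pos: [0.4925, 0.1954, 0.1481]
orientation: [0.206, -3.134, 0.0]
wrist_force: [1.7, 0.7, -0.2]
width: 0.0497
grasp_force: 29.7
```

Request:
apply_moves(plan=[[[1, 0, 0.103, 0, 0], [1, 0, 0.103, 0, 0], [1, 0, 0.103, 0, 0]]])

```text
t: 4.13
tcp_pos: [0.4872, 0.2361, 0.1478]
orientation: [0.212, -3.134, 0.0]
wrist_force: [0.1, -0.1, -1.1]
width: 0.0494
grasp_force: 29.7
```

```bash
python3 -c "
from h import *
go(.4857,.2332,.02,7.5)"
```

```text
t 4.13 tcp [0.4872 0.2361 0.1478] head 7.76 tilt [-0.0006 -0.0003] q6 -1.34 F [ 0.1 -0.1 -1.1] w 0.0494
shift [ 0.0045 -0.0066  0.3195] yaw 0.0007 mm [  1.8  -2.6 127.8] toolx [-0.991 -0.135]
```

Request:
apply_moves(plan=[[[1, 0.0045, -0.0066, 0.1, 0], [1, 0.0045, -0.0066, 0.2, 0], [1, 0.0045, -0.0066, 0.28, 0], [1, 0.0045, -0.0066, 0.31, 0], [1, 0.0045, -0.0066, 0.326, 0]]])

```text
t: 4.55
tcp_pos: [0.4858, 0.2302, 0.0161]
orientation: [0.205, -3.132, 0.002]
wrist_force: [-0.4, 0.3, 0.4]
width: 0.0493
grasp_force: 29.8
```

Request:
apply_moves(plan=[[[1, 0, 0, 0, 0], [1, 0, 0, 0, 0]]])

```text
t: 4.72
tcp_pos: [0.4876, 0.2315, 0.019]
orientation: [-0.206, 3.133, 0.001]
wrist_force: [-0.5, -0.8, -0.9]
width: 0.0498
grasp_force: 29.7
```

Request:
apply_moves(plan=[[[1, 0, 0, 0.006, 0], [1, 0, 0, 0.007, 0], [-0.45, 0, 0, 0.007, 0], [-0.45, 0, 0, 0.007, 0], [-0.45, 0, 0, 0.007, 0]]])

```text
t: 5.13
tcp_pos: [0.4868, 0.2318, 0.0154]
orientation: [-0.207, 3.134, 0.0]
wrist_force: [-0.7, 0.6, -0.2]
width: 0.0641
grasp_force: 0.0
```

Request:
apply_moves(plan=[[[-0.45, 0, 0, 0, 0], [-0.45, 0, 0, -0.05, 0], [-0.45, 0, 0, -0.15, 0], [-0.45, 0, 0, -0.25, 0], [-0.45, 0, 0, -0.35, 0]]])

```text
t: 5.55
tcp_pos: [0.4861, 0.2315, 0.1566]
orientation: [0.207, -3.134, 0.0]
wrist_force: [0.5, 0.5, 0.0]
width: 0.0674
grasp_force: 0.0
```

Request:
apply_moves(plan=[[[-1, 0, 0, -0.1, 0], [-1, 0, 0, -0.16, 0], [-1, 0, 0, -0.16, 0]]])

```text
t: 5.8
tcp_pos: [0.4885, 0.2325, 0.2245]
orientation: [-0.207, 3.126, 0.004]
wrist_force: [0.1, 0.3, -0.0]
width: 0.0831
grasp_force: 0.0
```

```bash
python3 -c "
from h import *
go(.4953,-.2165,.22,6.9)
d=snapshot('wrist');cv2.imwrite('pics/w2.png',d['color'][:,:,::-1])
T=cam(d);np.save('T2.npy',T)"
```

```text
t 5.8 tcp [0.4885 0.2325 0.2245] head 7.57 tilt [0.0081 0.003 ] q6 -1.34 F [ 0.1  0.3 -0. ] w 0.0831
shift [ 0.1311 -1.1149  0.0081] yaw 0.0019 mm [  52.4 -446.     3.2] toolx [-0.991 -0.132]
```

View pics/w2.png

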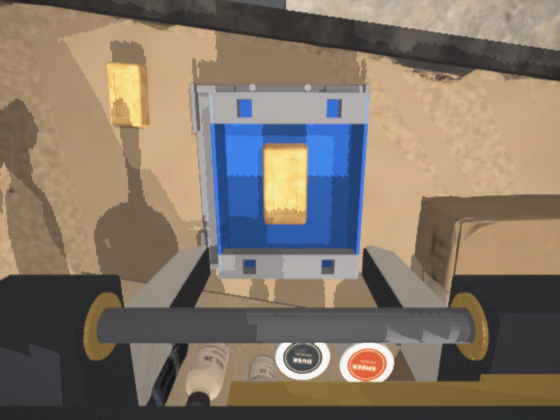

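The wax lies flat in the blue tray at (286,184). Sockets show at (244,108), (334,107), (249,267) and (328,266). I'll use them as a second tray measurement.

Request:
apply_moves(plan=[[[-1, 0.1, -0.99, 0.006, 0], [-1, 0.1, -0.99, 0.006, 0], [-1, 0.1, -0.99, 0.006, 0], [-1, 0.1, -0.99, 0.006, 0], [-1, 0.1, -0.99, 0.006, 0]]])

```text
t: 6.27
tcp_pos: [0.4921, 0.0217, 0.2164]
orientation: [0.208, -3.133, -0.0]
wrist_force: [0.7, 0.6, 0.6]
width: 0.093
grasp_force: 0.0
```

Request:
apply_moves(plan=[[[-1, 0.06, -0.595, 0, 0], [-1, 0.06, -0.595, 0, 0], [-1, 0.06, -0.595, 0, 0], [-1, 0.06, -0.595, 0, 0], [-1, 0.06, -0.595, 0, 0]]])

```text
t: 6.68
tcp_pos: [0.4987, -0.1867, 0.2163]
orientation: [0.207, -3.133, -0.002]
wrist_force: [0.4, 0.6, 0.8]
width: 0.0929
grasp_force: 0.0
```

Request:
apply_moves(plan=[[[-1, 0, -0.07, 0, 0], [-1, 0, -0.07, 0, 0], [-1, 0, -0.07, 0, 0]]])

```text
t: 6.93
tcp_pos: [0.5025, -0.2133, 0.2161]
orientation: [0.203, -3.133, -0.002]
wrist_force: [0.2, 1.3, -0.1]
width: 0.0927
grasp_force: 0.0
```

```bash
python3 -c "
from h import *
go(.4953,-.2165,.22,6.9)
d=snapshot('wrist');T=cam(d)
cv2.imwrite('pics/w3.png',d['color'][:,:,::-1])
p=w(d,np.load('T2.npy'),[(244,108),(334,107),(249,267),(328,266)],.066);print(p,p.mean(0))
a=p[2:].mean(0)-p[:2].mean(0);print(np.degrees(np.arctan2(a[1],a[0])))
V=d['color'].max(2)
print(rect(d,T,box(V<55,150,400,0,262),.105))
"
```

```text
t 6.93 tcp [ 0.5025 -0.2133  0.2161] head 7.42 tilt [-0.0023  0.0014] q6 -2.19 F [ 0.2  1.3 -0.1] w 0.0927
shift [ 0.019  -0.0056 -0.0098] yaw 0.0014 mm [ 7.6 -2.3 -3.9] toolx [-0.992 -0.129]
[[0.40938958 0.18373178]
 [0.39763717 0.26630563]
 [0.56852164 0.20450119]
 [0.556577   0.2871748 ]] [0.48303135 0.23542835]
7.458139608645894
(array([ 0.3532, -0.2554]), array([0.0179, 0.1523]), 0.9, array([ 150,    0,  203,   35, 1712], dtype=int32))
```

View pics/w3.png

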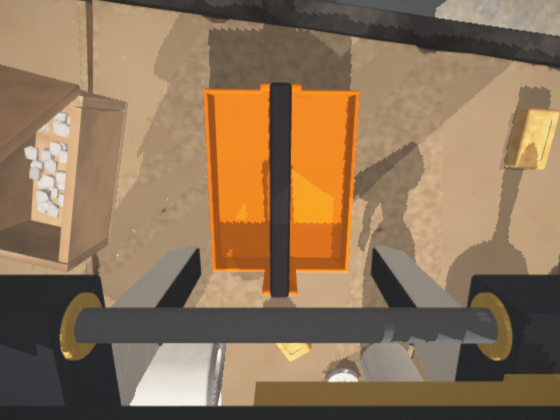

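```bash
python3 -c "
from h import *
d=snapshot('wrist');T=cam(d);c=d['color']
hsv=cv2.cvtColor(c,cv2.COLOR_RGB2HSV);H,S,V=[hsv[:,:,i].astype(int) for i in range(3)]
print(rect(d,T,box(V<70,262,298,80,300),.105))
p=w(d,T,[(204,90),(358,92),(348,271),(213,270)],.058);print(p,p.mean(0))
q=w(d,T,[(281,84),(280,296)],.105);print(q,q.mean(0),np.linalg.norm(q[0]-q[1]))
go(*p.mean(0),.08,7.4)
"
```

```text
(array([ 0.4946, -0.2182]), array([0.1858, 0.0167]), 7.0, array([ 269,   83,   21,  213, 4089], dtype=int32))
[[ 0.41266267 -0.29870773]
 [ 0.39575453 -0.15712709]
 [ 0.57506309 -0.13381114]
 [ 0.59260368 -0.27718218]] [ 0.494021   -0.21670704]
[[ 0.40295524 -0.22764272]
 [ 0.58755142 -0.20496845]] [ 0.49525333 -0.21630558] 0.1859835231105029
t 7.03 tcp [ 0.5028 -0.2116  0.2168] head 7.58 tilt [-0.0016  0.0011] q6 -2.19 F [-0.1  0.5  0.2] w 0.093
shift [ 0.023  -0.0102  0.3419] yaw 0.0005 mm [  9.2  -4.1 136.8] toolx [-0.991 -0.132]
```

Orange tray bar: far end (281,84), near end (280,296), rim corners symmetric. Centre ≈ (0.495,-0.217), heading 7.0°.

Request:
apply_moves(plan=[[[-1, 0.0214, -0.0108, 0.1, 0.0016], [-1, 0.0214, -0.0108, 0.2, 0.0016], [-1, 0.0214, -0.0108, 0.29, 0.0016], [-1, 0.0214, -0.0108, 0.345, 0.0016], [-1, 0.0214, -0.0108, 0.354, 0.0016]]])

```text
t: 7.45
tcp_pos: [0.4933, -0.2154, 0.0723]
orientation: [0.194, -3.13, -0.006]
wrist_force: [0.6, 0.9, 0.3]
width: 0.0927
grasp_force: 0.0
```

Request:
apply_moves(plan=[[[0.2, 0, 0, 0, 0], [0.4, 0, 0, 0, 0], [0.4, 0, 0, 0, 0], [0.4, 0, 0, 0, 0], [0.4, 0, 0, 0, 0]]])

```text
t: 7.87
tcp_pos: [0.496, -0.2182, 0.0774]
orientation: [-0.191, 3.134, -0.002]
wrist_force: [0.7, 0.1, 0.6]
width: 0.0643
grasp_force: 0.0
```

```bash
python3 -c "
from h import *
go(.4949,-.217,.075,7)"
```

```text
t 7.87 tcp [ 0.496  -0.2182  0.0774] head 6.99 tilt [ 0.0018 -0.001 ] q6 -2.19 F [0.7 0.1 0.6] w 0.0643
shift [0.0023 0.0032 0.0059] yaw -0.0 mm [0.9 1.3 2.4] toolx [-0.993 -0.122]
```

Request:
apply_moves(plan=[[[0.45, 0.002, 0.003, 0.005, 0], [0.45, 0.002, 0.003, 0.005, 0], [0.45, 0.002, 0.003, 0.005, 0], [0.45, 0.002, 0.003, 0.005, 0], [0.45, 0.002, 0.003, 0.005, 0]]])

```text
t: 8.28
tcp_pos: [0.4945, -0.2169, 0.0742]
orientation: [-0.191, 3.136, -0.0]
wrist_force: [-0.0, -0.7, -0.1]
width: 0.0307
grasp_force: 0.0
```

Request:
apply_moves(plan=[[[0.9, 0, 0, 0, 0], [0.9, 0, 0, 0, 0], [1, 0, 0, 0, 0], [1, 0, 0, 0, 0], [1, 0, 0, 0, 0]]])

```text
t: 8.7
tcp_pos: [0.4942, -0.2167, 0.0739]
orientation: [0.191, -3.135, -0.001]
wrist_force: [-0.7, -0.3, -3.5]
width: 0.0178
grasp_force: 30.0
```

```bash
python3 -c "
from h import *
go(.4844,.2343,.17,7.5)"
```

```text
t 8.7 tcp [ 0.4942 -0.2167  0.0739] head 6.98 tilt [-0.0007  0.0004] q6 -2.19 F [-0.7 -0.3 -3.5] w 0.0178
shift [-0.1126  1.1223 -0.2398] yaw -0.0014 mm [-45.  448.9 -95.9] toolx [-0.993 -0.122]
```

Request:
apply_moves(plan=[[[1, 0, 0, -0.03, 0], [1, 0, 0, -0.09, 0], [1, 0, 0, -0.16, 0], [1, 0, 0, -0.23, 0], [1, 0, 0, -0.28, 0]]])

```text
t: 9.12
tcp_pos: [0.4947, -0.2169, 0.1892]
orientation: [-0.191, 3.134, -0.001]
wrist_force: [-0.3, -0.9, -3.1]
width: 0.0177
grasp_force: 30.0
```

Request:
apply_moves(plan=[[[1, -0.005, 0.05, 0, 0], [1, -0.01, 0.12, 0, 0], [1, -0.02, 0.2, 0, 0], [1, -0.03, 0.29, 0, 0], [1, -0.037, 0.37, 0, 0]]])

```text
t: 9.53
tcp_pos: [0.4906, -0.0664, 0.1868]
orientation: [0.191, -3.136, -0.001]
wrist_force: [1.1, -0.2, -4.2]
width: 0.0179
grasp_force: 30.0
```

Request:
apply_moves(plan=[[[1, -0.009, 0.09, 0, 0], [1, -0.018, 0.18, 0, 0], [1, -0.027, 0.27, 0, 0], [1, -0.036, 0.36, 0, 0], [1, -0.045, 0.45, 0, 0]]])

```text
t: 9.95
tcp_pos: [0.4865, 0.1145, 0.1869]
orientation: [-0.191, 3.136, 0.0]
wrist_force: [1.3, 0.3, -5.0]
width: 0.0179
grasp_force: 30.0
```

```bash
python3 -c "
from h import *
go(.4837,.2343,.17,7.5)"
```

```text
t 9.95 tcp [0.4865 0.1145 0.1869] head 6.98 tilt [0.0001 0.0001] q6 -1.55 F [ 1.3  0.3 -5. ] w 0.0179
shift [-0.0295  0.2981  0.0424] yaw -0.0014 mm [-11.8 119.3  17. ] toolx [-0.993 -0.122]
```

Request:
apply_moves(plan=[[[1, -0.008, 0.08, 0, -0.0014], [1, -0.016, 0.16, 0, -0.0014], [1, -0.024, 0.23, 0, -0.0014], [1, -0.0295, 0.275, 0, -0.0014], [1, -0.0295, 0.286, 0, -0.0014]]])

```text
t: 10.37
tcp_pos: [0.4844, 0.2302, 0.1867]
orientation: [-0.209, 3.134, 0.001]
wrist_force: [0.6, 0.1, -4.6]
width: 0.0179
grasp_force: 30.0
```

Request:
apply_moves(plan=[[[1, 0, 0, 0.03, 0], [1, 0, 0, 0.06, 0], [1, 0, 0, 0.08, 0], [1, 0, 0, 0.08, 0], [1, 0, 0, 0.08, 0]]])

```text
t: 10.78
tcp_pos: [0.4849, 0.2272, 0.1543]
orientation: [0.204, -3.134, 0.0]
wrist_force: [0.5, -1.2, -5.0]
width: 0.0178
grasp_force: 30.0
```

```bash
python3 -c "
from h import *
go(.4837,.2343,.141,7.5)
d=snapshot('side');cv2.imwrite('pics/s2.png',cv2.resize(d['color'][120:260,180:340,::-1],None,fx=4,fy=4,interpolation=cv2.INTER_CUBIC))"
```

```text
t 10.78 tcp [0.4849 0.2272 0.1543] head 7.46 tilt [-0.0006 -0.0003] q6 -1.35 F [ 0.5 -1.2 -5. ] w 0.0178
shift [0.0005 0.018  0.0333] yaw -0.0001 mm [ 0.2  7.2 13.3] toolx [-0.992 -0.13 ]
```

View pics/s2.png

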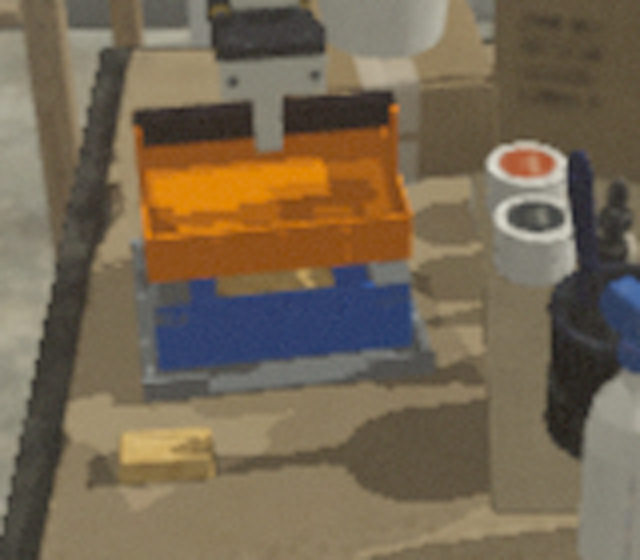

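The orange tray hangs level over the blue one, in line with it. Now lowering gently at the −y side of the estimate.

Request:
apply_moves(plan=[[[1, 0, 0, 0.01, 0], [1, 0, 0, 0.018, 0], [1, 0, 0, 0.024, 0], [1, 0, 0, 0.027, 0], [1, 0, 0, 0.03, 0]]])

```text
t: 11.25
tcp_pos: [0.4849, 0.2276, 0.142]
orientation: [0.205, -3.135, 0.0]
wrist_force: [-0.4, -0.4, -3.7]
width: 0.0181
grasp_force: 30.0
```

Request:
apply_moves(plan=[[[1, 0, 0, 0.001, 0], [1, 0, 0, 0.002, 0], [1, 0, 0, 0.003, 0], [1, 0, 0, 0.004, 0], [1, 0, 0, 0.004, 0]]])

```text
t: 11.67
tcp_pos: [0.4849, 0.2277, 0.1405]
orientation: [0.205, -3.135, 0.0]
wrist_force: [0.1, -0.3, -4.7]
width: 0.0178
grasp_force: 30.0
```

Request:
apply_moves(plan=[[[1, 0, 0, 0.001, 0], [1, 0, 0, 0.002, 0], [1, 0, 0, 0.002, 0]]])

```text
t: 11.92
tcp_pos: [0.485, 0.2276, 0.1398]
orientation: [-0.205, 3.135, 0.0]
wrist_force: [-0.3, 0.4, -3.3]
width: 0.0181
grasp_force: 30.0
```

Request:
apply_moves(plan=[[[1, 0, 0, 0.001, 0], [1, 0, 0, 0.002, 0], [1, 0, 0, 0.002, 0]]])

```text
t: 12.17
tcp_pos: [0.4851, 0.2276, 0.1397]
orientation: [-0.205, 3.134, -0.0]
wrist_force: [-4.1, -3.6, 5.6]
width: 0.0179
grasp_force: 30.0
```

Request:
apply_moves(plan=[[[1, 0, 0, 0.001, 0], [1, 0, 0, 0.001, 0], [1, 0, 0, 0.001, 0]]])

```text
t: 12.42
tcp_pos: [0.4851, 0.2275, 0.1396]
orientation: [-0.205, 3.134, -0.0]
wrist_force: [-5.3, -3.3, 9.8]
width: 0.0179
grasp_force: 30.0
```

Request:
apply_moves(plan=[[[1, 0, 0, 0.001, 0], [1, 0, 0, 0.001, 0], [1, 0, 0, 0.001, 0]]])

```text
t: 12.67
tcp_pos: [0.4851, 0.2275, 0.1396]
orientation: [-0.205, 3.134, -0.0]
wrist_force: [-6.8, -5.0, 14.4]
width: 0.0184
grasp_force: 30.0
```

Request:
apply_moves(plan=[[[1, 0, 0, -0.0012, 0], [1, 0, 0.0012, -0.0012, 0], [1, 0, 0.0025, -0.0012, 0], [1, 0, 0.0037, -0.0012, 0], [1, 0, 0.005, -0.0012, 0]]])

```text
t: 13.08
tcp_pos: [0.485, 0.2285, 0.1399]
orientation: [-0.206, 3.134, -0.004]
wrist_force: [-4.5, -12.7, 15.0]
width: 0.0177
grasp_force: 30.0
```

Request:
apply_moves(plan=[[[1, 0, 0.001, 0, 0], [1, 0, 0.002, 0, 0], [1, 0, 0.003, 0, 0], [1, 0, 0.004, 0, 0], [1, 0, 0.005, 0, 0]]])

```text
t: 13.5
tcp_pos: [0.4852, 0.2306, 0.1399]
orientation: [-0.206, 3.133, -0.003]
wrist_force: [-2.3, -11.7, 10.6]
width: 0.0178
grasp_force: 30.0
```

Request:
apply_moves(plan=[[[1, 0, 0.001, 0, 0], [1, 0, 0.002, 0, 0], [1, 0, 0.003, 0, 0], [1, 0, 0.004, 0, 0], [1, 0, 0.004, 0, 0]]])

```text
t: 13.92
tcp_pos: [0.485, 0.2329, 0.1395]
orientation: [-0.205, 3.133, -0.001]
wrist_force: [1.2, -5.9, 5.8]
width: 0.0173
grasp_force: 30.0
```

Request:
apply_moves(plan=[[[1, 0, 0.001, 0, 0], [1, 0, 0.002, 0, 0], [1, 0, 0.003, 0, 0], [1, 0, 0.004, 0, 0], [1, 0, 0.004, 0, 0]]])

```text
t: 14.33
tcp_pos: [0.4836, 0.2349, 0.1382]
orientation: [0.205, -3.134, -0.0]
wrist_force: [-0.3, 0.3, -4.8]
width: 0.0177
grasp_force: 30.0
```

```bash
python3 -c "
from h import *
go(.4837,.2343,.141,7.5);print(r.read_state()['moment'])"
```

```text
t 14.33 tcp [0.4836 0.2349 0.1382] head 7.49 tilt [-0.0009  0.    ] q6 -1.34 F [-0.3  0.3 -4.8] w 0.0177
shift [ 0.0001 -0.0016 -0.007 ] yaw -0.0 mm [ 0.  -0.6 -2.8] toolx [-0.991 -0.13 ]
[0.02757462 0.01442061 0.08664863]
```

The lugs have dropped in: z is below the rail level and the contact force is gone. Lowering to seat.

Request:
apply_moves(plan=[[[1, 0, 0, 0.001, 0], [1, 0, 0, 0.002, 0], [1, 0, 0, 0.003, 0], [1, 0, 0, 0.004, 0], [1, 0, 0, 0.005, 0]]])

```text
t: 14.75
tcp_pos: [0.484, 0.2348, 0.1365]
orientation: [0.205, -3.135, 0.0]
wrist_force: [-0.2, 0.2, -4.3]
width: 0.0174
grasp_force: 30.0
```

Request:
apply_moves(plan=[[[1, 0, 0, 0.001, 0], [1, 0, 0, 0.002, 0], [1, 0, 0, 0.003, 0], [1, 0, 0, 0.004, 0], [1, 0, 0, 0.005, 0]]])

```text
t: 15.17
tcp_pos: [0.484, 0.2348, 0.1346]
orientation: [-0.205, 3.135, -0.0]
wrist_force: [-0.1, 1.0, -3.7]
width: 0.0179
grasp_force: 30.0
```

Request:
apply_moves(plan=[[[1, 0, 0, 0.0015, 0], [1, 0, 0, 0.003, 0], [1, 0, 0, 0.0045, 0], [1, 0, 0, 0.006, 0], [1, 0, 0, 0.007, 0]]])

```text
t: 15.58
tcp_pos: [0.484, 0.2348, 0.1318]
orientation: [0.205, -3.135, 0.0]
wrist_force: [0.7, -0.4, -5.1]
width: 0.018
grasp_force: 30.0
```

Request:
apply_moves(plan=[[[1, 0, 0, 0.001, 0], [1, 0, 0, 0.002, 0], [1, 0, 0, 0.003, 0], [1, 0, 0, 0.003, 0]]])

```text
t: 15.92
tcp_pos: [0.484, 0.2348, 0.1306]
orientation: [0.205, -3.135, 0.0]
wrist_force: [0.1, -0.9, -4.8]
width: 0.0175
grasp_force: 30.0
```

Request:
apply_moves(plan=[[[1, 0, 0, 0.0008, 0], [1, 0, 0, 0.0015, 0], [1, 0, 0, 0.0015, 0]]])

```text
t: 16.17
tcp_pos: [0.484, 0.2348, 0.13]
orientation: [0.205, -3.135, 0.0]
wrist_force: [0.0, -0.7, -4.1]
width: 0.0177
grasp_force: 30.0
```

Request:
apply_moves(plan=[[[1, 0, 0, 0.001, 0], [1, 0, 0, 0.001, 0], [1, 0, 0, 0.001, 0]]])

```text
t: 16.42
tcp_pos: [0.484, 0.2347, 0.1298]
orientation: [-0.205, 3.135, -0.0]
wrist_force: [-1.4, -1.0, -0.8]
width: 0.018
grasp_force: 30.0
```

Request:
apply_moves(plan=[[[1, 0, 0, 0.001, 0], [1, 0, 0, 0.001, 0], [1, 0, 0, 0.001, 0]]])

```text
t: 16.67
tcp_pos: [0.4841, 0.2346, 0.1297]
orientation: [-0.205, 3.135, -0.0]
wrist_force: [-3.0, -4.3, 4.8]
width: 0.0178
grasp_force: 30.0
```

Floor contact at z ≈ 0.1298, as expected for fully seated. Releasing: a slow opening, then up.

Request:
apply_moves(plan=[[[0.5, 0, 0, 0, 0], [0.3, 0, 0, 0, 0], [0, 0, 0, 0, 0], [0, 0, 0, 0, 0], [0, 0, 0, 0, 0]]])

```text
t: 17.08
tcp_pos: [0.4841, 0.2349, 0.1292]
orientation: [-0.205, 3.135, 0.0]
wrist_force: [0.0, 0.2, 0.3]
width: 0.0445
grasp_force: 0.0
```

Request:
apply_moves(plan=[[[0, 0, 0, -0.02, 0], [0, 0, 0, -0.08, 0], [0, 0, 0, -0.16, 0], [0, 0, 0, -0.25, 0], [0, 0, 0, -0.25, 0]]])

```text
t: 17.5
tcp_pos: [0.4864, 0.2358, 0.2362]
orientation: [-0.205, 3.125, 0.005]
wrist_force: [0.0, 0.7, 0.9]
width: 0.0461
grasp_force: 0.0
```

Request:
apply_moves(plan=[[[0, 0, 0, 0, 0], [0, 0, 0, 0, 0], [0, 0, 0, 0, 0]]])

```text
t: 17.75
tcp_pos: [0.4835, 0.2346, 0.2283]
orientation: [0.205, -3.133, 0.001]
wrist_force: [1.2, 0.8, -0.5]
width: 0.0464
grasp_force: 0.0
```

```bash
python3 -c "
from h import *
go(.484,.2347,.25,7.5)
d=snapshot('side');cv2.imwrite('pics/s3.png',cv2.resize(d['color'][120:260,180:340,::-1],None,fx=4,fy=4,interpolation=cv2.INTER_CUBIC))"
```

```text
t 17.75 tcp [0.4835 0.2346 0.2283] head 7.49 tilt [-0.0017 -0.0007] q6 -1.34 F [ 1.2  0.8 -0.5] w 0.0464
shift [-0.0013  0.0001 -0.0544] yaw -0.0 mm [ -0.5   0.  -21.7] toolx [-0.991 -0.13 ]
```

View pics/s3.png

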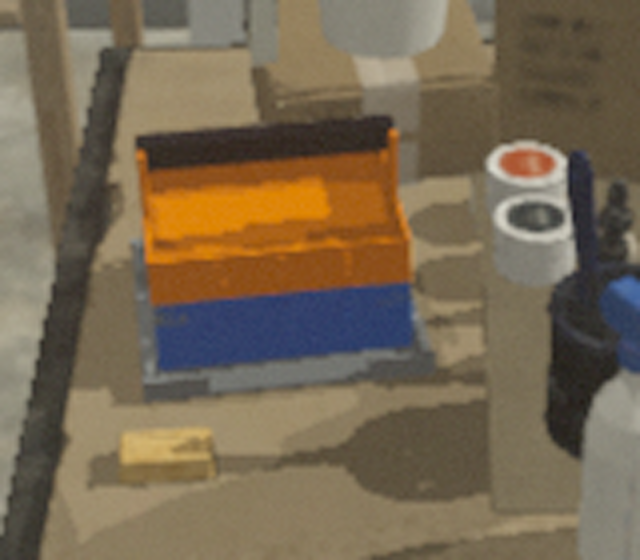

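The orange tray sits flush on the blue one with no gap along the seam (y≈290 to 300 px). It is level, and the gripper is clear.

```bash
python3 -c "
from bench import r
print(r.job_done())"
```

```text
the job is handed in; nothing more can be done
None
```

The wax bar lies flat in the blue tray, and the orange tray is seated on it as its cover and released. I handed the job in at about 18 s; no verdict was shown.

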